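# Feel along a bent heating pipe

### The job

Before the bent copper pipe on the ledge is lagged, feel along it for dents and ripples: starting beside the chrome valve, run a fingertip lightly along the top of the pipe, round the bend, as far as the elbow where it turns down into the ledge, then take the hand away. Keep the touch gentle, do not grip the pipe, and leave the tools and parts lying about it where they are.

Things in the scene. Friction and masses are not known exactly. Their poses are not given: they have to be found in the camera images.
- run: The bent 22 mm copper heating pipe crossing the ledge, fixed; origin on the ledge, z up. Level: centreline 45 mm, top 56 mm above the ledge. In this frame, in mm, it goes from the valve's nut (-70, -105) straight along +y to (-70, 0), round a quarter bend of 70 mm radius centred on (0, 0) to (0, 70), then straight along +x past (95, 70) to the elbow: 310 mm. Two white clips hold it from below.
- valve_end (a point): Top of the pipe where it leaves the chrome isolating valve, the start. The valve lies behind it on the same line: hexagon nuts 32 mm across, tops 61 to 63 mm above the ledge, 62 mm long over the nuts; behind that the pipe goes down into the ledge through a white collar.
- bend_start (a point): Top of the pipe where the first straight (105 mm) ends and the bend begins.
- bend_end (a point): Top of the pipe where the bend ends and the second straight begins.
- elbow_end (a point): Top of the pipe at the finish, 95 mm past the end of the bend. The copper elbow's socket, 27 mm across (2.5 mm proud of the pipe), begins 9 mm farther on; the elbow then turns down into a white collar, its corner 35 mm past this point.
- pipe (a joint): How far the whole pipe is pressed down in its springy clips (m): 0 at rest, at most 0.008. It starts to give at about 2 N, then gives 1 mm for each further 4 N, and springs back when let go.
- mark_1 (a point): Point 1 of 9 along the top of that pipe, counted from the valve: 25 mm along it from the valve's nut, on the first straight. A reference point only; nothing is drawn there.
- mark_2 (a point): Point 2 of 9 along the top of that pipe, counted from the valve: 57.5 mm along it from the valve's nut, on the first straight. A reference point only; nothing is drawn there.
- mark_3 (a point): Point 3 of 9 along the top of that pipe, counted from the valve: 90 mm along it from the valve's nut, on the first straight. A reference point only; nothing is drawn there.
- mark_4 (a point): Point 4 of 9 along the top of that pipe, counted from the valve: 122.5 mm along it from the valve's nut, in the bend. A reference point only; nothing is drawn there.
- mark_5 (a point): Point 5 of 9 along the top of that pipe, counted from the valve: 155 mm along it from the valve's nut, in the bend. A reference point only; nothing is drawn there.
- mark_6 (a point): Point 6 of 9 along the top of that pipe, counted from the valve: 187.5 mm along it from the valve's nut, in the bend. A reference point only; nothing is drawn there.
- mark_7 (a point): Point 7 of 9 along the top of that pipe, counted from the valve: 220 mm along it from the valve's nut, on the second straight. A reference point only; nothing is drawn there.
- mark_8 (a point): Point 8 of 9 along the top of that pipe, counted from the valve: 252.5 mm along it from the valve's nut, on the second straight. A reference point only; nothing is drawn there.
- mark_9 (a point): Point 9 of 9 along the top of that pipe, counted from the valve: 285 mm along it from the valve's nut, on the second straight. A reference point only; nothing is drawn there.
- spanner: Chrome adjustable spanner, 190 x 60 x 13 mm, lying loose on the ledge beside the pipe; origin under its middle, length along x. Not to be moved.
- screwdriver: Screwdriver with a blue handle, 190 mm long, about 30 mm thick, lying loose beside the pipe; length along x. Not to be moved.
- ptfe: White reel of thread tape, 54 mm across, 14 mm high, lying flat inside the pipe's bend; origin under its centre. Not to be moved.
- fitting: Loose brass compression elbow, about 47 x 47 x 27 mm, inside the pipe's bend; origin under its corner. Not to be moved.
- bleed_keys: Steel key ring, 35 mm across, with three brass bleed keys fanned out to +x, 75 mm long and 9 mm high in all; origin under the ring's centre. Not to be moved.
- fuse_cover: Black plastic fuse box cover with a slot, 240 x 130 x 30 mm, lying face up at the left; origin under its centre, length along x. Not to be moved.
- paste_tin: Tin of jointing paste, 68 mm across, 62 mm high, at the right; origin under its centre. Not to be moved.

How it is judged:
By the outcome, as a careful person would: the job done as asked, in the order asked, and still so for the second after the job is handed in, with the robot touching nothing.
It also fails if it takes over 48 s, if anything falls off the work surface, if the arm or the gripper's body presses on something with over 40 N, if the wrist force passes 120 N, or if a joint passes its speed limit or range.

### The arm

A 7-joint arm with a two-finger parallel gripper is mounted at the origin on the work surface. World frame = base frame: x ahead of the robot, y to its left, z up, the work surface at z = 0. Lengths are in m, angles in rad, forces in N, time in s.
With the tool pointing down it reaches from about 0.4 to 0.85 m from the base axis. Payload 4.5 kg.
Tool frame: the origin (TCP) lies between the finger pads, 19 mm behind the fingertips; this is the grasp point; z points along the fingers, y is the line along which they close (so a half turn about z gives the same grasp; the last joint's range is limited). The gripper opens to 88 mm and grips with 3 to 60 N. Pads are 18 mm wide; open, the fingers measure 123 mm over their backs; the gripper's body (75 mm by 187 mm) begins 45 mm behind the grasp point.
Start: joints at [-1.299, 0.689, -0.195, 1.565, 0.157, 0.902, -0.215], TCP at [0.147, 0.607, 0.257] pointing down, gripper open.
Joint ranges: [-3.01, 3.01], [-0.46, 2.08], [-1.47, 1.51], [0.13, 2.56], [-1, 4.14], [0.04, 2.09], [-2.66, 2.66]. Speed limits (rad/s): [2.57, 2.57, 3.14, 3.14, 3.14, 3.14, 3.14].

### API

Orientations are given as a unit quaternion [x, y, z, w].
In Python, from plant import r, optics, workorder gives the robot as it stands.
- The arm moves only by the shell command python3 -m creep 'ROWS' [FORCE]. ROWS is JSON, a list of rows, each an object of numbers: "grip": the gripper command: -1 is shut, 1 is fully open, values between are in proportion; "tx", "ty", "tz": the shift along the tool's x, y, z in cm; "spin": the turn about the tool's z in degrees. In form: [{"grip": .., "tx": .., "ty": .., "tz": .., "spin": ..}, ...]. A call has 1 to 8 rows; each row shifts and turns the commanded pose from where the row before left it, along the tool's axes as they then stand; what a row does not reach is not made up. A row lasts 1/12 s, in which the tool goes at most 41.7 mm and 7.16 degrees, less where a joint would pass 70% of its speed; a pose out of reach is approached as far as the arm can. A call with a gripper value outside its range is refused whole. The fingers move at their own pace and stop on an object; FORCE is the grip in N (left out, the last holds). Time passes only in rows, so rows that do not move let the fingers close. It gives the time, the measured TCP pose, the force, the opening and the grip force at its end, in the units of the state.
- r.get_state(): the state, without advancing time (a new reading comes with each control period).
- optics.snapshot(name): name is "scene" or "top"; returns (picture, depth): 384x512x3 uint8, red, green, blue; 384x512 float32, m along the optical axis (not along the pixel's ray), 0 where there is no reading.
- optics.get_calibration(name): a dict with "fx", "fy", "cx", "cy" (pixels), "D" ([k1, k2, p1, p2, k3] as OpenCV has them; the pictures are not rectified), "extrinsics" (4x4, takes a point from world to camera coordinates). Camera axes: x right, y down, z forward; pixel columns grow to the right and rows downward; lengths in m; the calibration is good to about 2 mm. A picture is of the moment at which its call begins. get_calibration takes no time and is no camera call.
- workorder.finish_job(): hands the job in; it is judged then, once.
The state is a dict: "clock": time; "q": joint angles; "qd": joint speeds; "joint_torque": joint torques, N m; "tool_pos": TCP position; "eef_rot": TCP orientation; "contact_force": force on the tool from outside, world axes, zero at the start; "moment": the same for the moment, N m; "opening": opening from 0.0 (shut) to 1.0 (fully open); "finger_force": force on a finger pad.
Only numpy, scipy, OpenCV 4.12 (cv2) and the standard library are available. Lean on these libraries where they do the work, as an engineer would, in place of code of your own. Each camera call takes 0.05 s, during which the arm holds its last target. There are 200 camera calls.

## Working session

There is one attempt and no reset: what is moved stays moved. The work goes in short steps, Python scripts to look and compute and a shell command to move; the robot and the scene stay as the last step left them, time stands still between calls to the robot, and variables do not carry over. Pictures are saved under pics/ and viewed, at most 10 in all, crops included, and the job is handed in when it is done.

```bash
ls; mkdir -p pics; python3 - <<'E'
from plant import r,optics
import cv2
s=r.get_state(); print({k:s[k] for k in('clock','tool_pos','eef_rot','contact_force','opening')})
for n in('scene','top'):
    p,d=optics.snapshot(n); cv2.imwrite(f'pics/{n}0.png',p[:,:,::-1]); 
    import numpy as np; np.savez(f'{n}0.npz',p=p,d=d)
    c=optics.get_calibration(n); print(n,c)
E
```

```text
pics
{'clock': 0.0, 'tool_pos': array([0.14712653, 0.60682836, 0.25661535]), 'eef_rot': array([ 1.18584199e-01,  9.92943589e-01, -9.02388017e-04, -4.70577650e-05]), 'contact_force': array([-0.4831712 ,  0.19898762,  0.41728443]), 'opening': 1.0014581843245594}
scene {'fx': 348.63036727018704, 'fy': 348.63036727018704, 'cx': 250.79286794610437, 'cy': 192.36745783086664, 'D': array([-0.10616302,  0.        ,  0.        ,  0.        ,  0.        ]), 'extrinsics': array([[ 0.06834833,  0.99754696, -0.0151185 , -0.03840116],
       [ 0.71376705, -0.05948118, -0.69785284, -0.35125972],
       [-0.69704025,  0.03690599, -0.71608159,  1.37480008],
       [ 0.        ,  0.        ,  0.        ,  1.        ]])}
top {'fx': 434.29101143381286, 'fy': 434.29101143381286, 'cx': 260.3418370398765, 'cy': 195.07281300223966, 'D': array([-0.09606803,  0.        ,  0.        ,  0.        ,  0.        ]), 'extrinsics': array([[-3.28152121e-02, -9.99454803e-01, -3.64113745e-03,
        -6.09925607e-04],
       [-9.78171561e-01,  3.28639267e-02, -2.05183719e-01,
         5.65771753e-01],
       [ 2.05191516e-01, -3.17149017e-03, -9.78716702e-01,
         1.21839159e+00],
       [ 0.00000000e+00,  0.00000000e+00,  0.00000000e+00,
         1.00000000e+00]])}
```

View pics/top0.png

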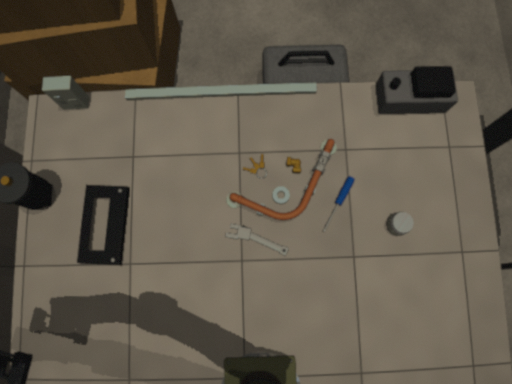

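View pics/scene0.png

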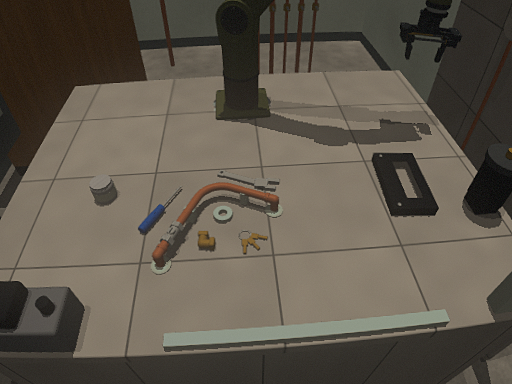

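The top view shows the pipe running from the valve (325,158) down to the bend (290,215), then left to the elbow (233,197). The scene view shows the same run from the valve (172,232) over the bend (205,190) to the elbow (275,203). The tools lie close on both sides of it.

```bash
cat > h.py <<'E'
import numpy as np,cv2
from plant import r,optics
def cast(n,uv,z):
    c=optics.get_calibration(n);K=np.array([[c['fx'],0,c['cx']],[0,c['fy'],c['cy']],[0,0,1]])
    p=cv2.undistortPoints(np.float64(uv).reshape(-1,1,2),K,c['D'])[:,0]
    E=c['extrinsics'];R,t=E[:3,:3],E[:3,3];o=-R.T@t
    d=np.c_[p,np.ones(len(p))]@R
    return o+d*((z-o[2])/d[:,2])[:,None]
def mask(p):
    h=cv2.cvtColor(p,cv2.COLOR_RGB2HSV); m=cv2.inRange(h,(3,120,90),(13,255,255))
    return m
E
python3 - <<'E'
from h import *
for n,box in(('top',(222,130,345,225)),('scene',(145,175,290,275))):
    p=np.load(n+'0.npz')['p'];m=mask(p);x0,y0,x1,y1=box
    k=np.zeros_like(m);k[y0:y1,x0:x1]=m[y0:y1,x0:x1]
    nc,l,st,cen=cv2.connectedComponentsWithStats(k); print(n,[(s.tolist()) for s in st[1:] if s[4]>15])
    i=1+np.argmax(st[1:,4]); v,u=np.nonzero(l==i); P=cast(n,np.c_[u,v],.045)[:,:2]
    np.save(n+'P.npy',P)
    a=p[y0:y1,x0:x1].copy(); a[l[y0:y1,x0:x1]==i]//=2
    cv2.imwrite(f'pics/m_{n}.png',np.hstack([cv2.resize(q,None,fx=3 if n=="top" else 2.7,fy=3 if n=="top" else 2.7) for q in(p[y0:y1,x0:x1],a)])[:,:,::-1])
    # ends: iterative straight selection: start with rough corner geometry
    if n=='top': A,B,C=cast(n,[(318,178),(296,213),(250,206)],.045)[:,:2],0,0
    # rough frame from three pixels: on straight 1, and elbow side
    s1=cast(n,[(317,180),(305,203)] if n=='top' else [(183,217),(194,202)],.045)[:,:2]
    s2=cast(n,[(264,211),(243,202)] if n=='top' else [(232,189),(262,196)],.045)[:,:2]
    d1=s1[1]-s1[0];d2=s2[1]-s2[0];q1,q2=s1[0],s2[0]
    for it in range(8):
        d1/=np.linalg.norm(d1);d2/=np.linalg.norm(d2)
        a=np.linalg.solve(np.c_[d1,-d2],q2-q1);cor=q1+a[0]*d1
        w=P-cor; t1=w@d1;t2=w@d2; n1=w@[-d1[1],d1[0]];n2=w@[-d2[1],d2[0]]
        S1=P[(t1<-75)&(t1>-170)*1&(abs(n1)<.018)] if 0 else P[(t1<-.075)&(t1>-.165)&(abs(n1)<.018)]
        S2=P[(t2>.075)&(t2<.155)&(abs(n2)<.018)]
        f1=cv2.fitLine(S1.astype(np.float32),cv2.DIST_L2,0,1e-6,1e-6).ravel();f2=cv2.fitLine(S2.astype(np.float32),cv2.DIST_L2,0,1e-6,1e-6).ravel()
        d1=f1[:2]*np.sign(f1[:2]@d1);d2=f2[:2]*np.sign(f2[:2]@d2);q1,q2=f1[2:],f2[2:]
    print('corner',cor.round(4),'dir1',np.degrees(np.arctan2(*d1[::-1])),'dir2',np.degrees(np.arctan2(*d2[::-1])),len(S1),len(S2),'extent t1',t1[abs(n1)<.015].min(),'t2',t2[abs(n2)<.015].max())
E
```

```text
top [[325, 139, 9, 13, 82], [230, 170, 91, 50, 766]]
corner [ 0.4787 -0.1179] dir1 153.8873848232361 dir2 63.620884397088446 182 170 extent t1 -0.17747625902708342 t2 0.21030836585781684
scene [[177, 183, 101, 40, 635], [153, 240, 15, 18, 143]]
corner [ 0.475  -0.1166] dir1 153.98669065092054 dir2 64.41498136332979 175 139 extent t1 -0.16857570542779876 t2 0.20994517127432183
```

```bash
cat >> h.py <<'E'
from scipy.spatial.transform import Rotation as Ro
th=np.radians(64.0); e=np.array([np.cos(th),np.sin(th)]); f=np.array([-e[1],e[0]])
cor=np.array([.4769,-.1172])
O=cor+.07*e-.07*f
def path(s): # mm from nut -> world xy, heading deg
    if s<105: a=(-70,-105+s);h=90
    elif s<105+35*np.pi:
        t=(s-105)/70; a=(-70*np.cos(t),70*np.sin(t));h=90-np.degrees(t)
    else: a=(s-105-35*np.pi,70);h=0
    return O+a[0]/1e3*e+a[1]/1e3*f, h+64
def rep(s=None,z=None):
    st=r.get_state();p=np.array(st['tool_pos']);R=Ro.from_quat(st['eef_rot']).as_matrix()
    hd=np.degrees(np.arctan2(R[1,0],R[0,0])); w=(p[:2]-O)
    print('t',round(st['clock'],2),'tcp',p.round(4),'hd',round(hd,1),'run mm',(1e3*np.array([w@e,w@f])).round(1),'F',np.round(st['contact_force'],2),'open',round(st['opening'],2),'tilt',R[:,2].round(3),'q7',round(st['q'][6],2))
    if s is not None:
        for k in np.atleast_1d(s):
            g,h=path(k);d=np.r_[g-p[:2],(z or p[2])-p[2]]
            print(' to s',k,'tool shift cm',(100*R.T@d).round(2),'spin',round((hd-h+180)%360-180,1))
E
python3 -m creep '[{"grip":-1,"spin":6,"tx":-1.5,"ty":-1},{"grip":-1,"spin":6,"tx":-2.9,"ty":-1.9},{"grip":-1,"tx":-2.9,"ty":-1.9},{"grip":-1,"tx":-2.9,"ty":-1.9},{"grip":-1,"tx":-2.9,"ty":-1.9},{"grip":-1,"tx":-2.9,"ty":-1.9},{"grip":-1,"tx":-2.9,"ty":-1.9},{"grip":-1,"tx":-2.9,"ty":-1.9}]' 5
python3 -c "from h import *;rep(14)"
```

```text
t 0.1 tcp [0.1471 0.6069 0.2567] hd 166.4 run mm [436.2 683.8] F [-0.59  0.6   0.61] open 1.0 tilt [-0.    -0.002 -1.   ] q7 -0.22
 to s 14 tool shift cm [-64.82 -66.06   0.12] spin 12.4$[0]: bad value
```

```bash
python3 -m creep '[{"grip":-1,"spin":6,"tx":-1.5,"ty":-1,"tz":0},{"grip":-1,"spin":6,"tx":-2.9,"ty":-1.9,"tz":0},{"grip":-1,"tx":-2.9,"ty":-1.9,"tz":0,"spin":0},{"grip":-1,"tx":-2.9,"ty":-1.9,"tz":0,"spin":0},{"grip":-1,"tx":-2.9,"ty":-1.9,"tz":0,"spin":0},{"grip":-1,"tx":-2.9,"ty":-1.9,"tz":0,"spin":0},{"grip":-1,"tx":-2.9,"ty":-1.9,"tz":0,"spin":0},{"grip":-1,"tx":-2.9,"ty":-1.9,"tz":0,"spin":0}]' 5
python3 -c "from h import *;rep(14)"
```

```text
clock: 0.77
tool_pos: [0.2885, 0.3868, 0.2573]
eef_rot: [0.222, 0.975, -0.0, -0.0]
contact_force: [-0.3, 0.4, -0.1]
opening: 0.419
finger_force: 0.0
t 0.77 tcp [0.2885 0.3868 0.2573] hd 154.4 run mm [300.4 460.3] F [-0.26  0.35 -0.08] open 0.42 tilt [-0. -0. -1.] q7 -0.05
 to s 14 tool shift cm [-5.488e+01 -3.741e+01  2.000e-02] spin 0.4
```

```bash
python3 -m creep '[{"grip":-1,"tx":-2.8,"ty":-1.9,"tz":0,"spin":0},{"grip":-1,"tx":-2.8,"ty":-1.9,"tz":0,"spin":0},{"grip":-1,"tx":-2.8,"ty":-1.9,"tz":0,"spin":0},{"grip":-1,"tx":-2.8,"ty":-1.9,"tz":0,"spin":0},{"grip":-1,"tx":-2.8,"ty":-1.9,"tz":0,"spin":0},{"grip":-1,"tx":-2.8,"ty":-1.9,"tz":0,"spin":0},{"grip":-1,"tx":-2.8,"ty":-1.9,"tz":0,"spin":0},{"grip":-1,"tx":-2.8,"ty":-1.9,"tz":0,"spin":0}]' >/dev/null
python3 -m creep '[{"grip":-1,"tx":-2.8,"ty":-1.9,"tz":0,"spin":0},{"grip":-1,"tx":-2.8,"ty":-1.9,"tz":0,"spin":0},{"grip":-1,"tx":-2.8,"ty":-1.9,"tz":0,"spin":0},{"grip":-1,"tx":-2.8,"ty":-1.9,"tz":0,"spin":0},{"grip":-1,"tx":-2.8,"ty":-1.9,"tz":0,"spin":0},{"grip":-1,"tx":-2.8,"ty":-1.9,"tz":0,"spin":0},{"grip":-1,"tx":-2.8,"ty":-1.9,"tz":0,"spin":0},{"grip":-1,"tx":-2.8,"ty":-1.9,"tz":0,"spin":0}]' >/dev/null
python3 -c "from h import *;rep(14,.085)"
```

```text
t 2.1 tcp [ 0.5607 -0.081   0.2571] hd 154.4 run mm [-0.7 10.5] F [ 0.07  0.26 -0.17] open 0.01 tilt [-0.001  0.    -1.   ] q7 1.01
 to s 14 tool shift cm [-10.12  -6.99  17.2 ] spin 0.4
```

```bash
python3 -m creep '[{"grip":-1,"tx":-2.5,"ty":-1.7,"tz":0,"spin":0},{"grip":-1,"tx":-2.5,"ty":-1.7,"tz":1,"spin":0},{"grip":-1,"tx":-2.5,"ty":-1.7,"tz":2,"spin":0},{"grip":-1,"tx":-1.5,"ty":-1.2,"tz":2.5,"spin":0},{"grip":-1,"tx":-0.8,"ty":-0.5,"tz":2.8,"spin":0.4},{"grip":-1,"tx":0,"ty":0,"tz":2.8,"spin":0},{"grip":-1,"tx":0,"ty":0,"tz":2.5,"spin":0},{"grip":-1,"tx":0,"ty":0,"tz":0,"spin":0}]' >/dev/null
python3 -c "
from h import *;rep(14,.085)
for n,b in(('top',(220,120,350,230)),('scene',(140,150,290,275))):
    p,d=optics.snapshot(n);cv2.imwrite(f'pics/{n}1.png',cv2.resize(p[b[1]:b[3],b[0]:b[2]],None,fx=4,fy=4)[:,:,::-1])
rep(14,.085)"
```

```text
t 2.77 tcp [ 0.6155 -0.1824  0.1159] hd 154.0 run mm [-67.9 -83.2] F [-0.84  0.42 -0.56] open 0.0 tilt [-0.01   0.002 -1.   ] q7 1.12
 to s 14 tool shift cm [-0.81 -0.2   3.08] spin -0.0
t 2.87 tcp [ 0.6188 -0.1827  0.1208] hd 154.0 run mm [-66.7 -86.3] F [-0.21 -0.14  0.17] open 0.0 tilt [-0.002  0.001 -1.   ] q7 1.12
 to s 14 tool shift cm [-0.48 -0.33  3.58] spin -0.0
```

View pics/scene1.png

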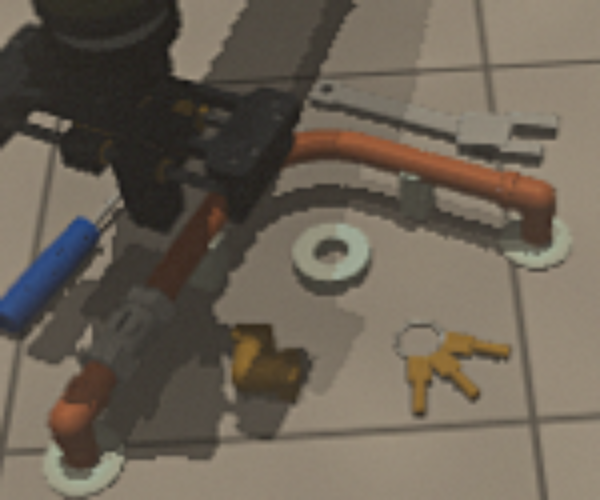

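The zoomed scene view shows the closed fingers hanging over the first straight (picture centre at about (190,200)), with the chrome valve at (130,325) behind them. The tools haven't been touched.

```bash
python3 -m creep '[{"grip":-1,"tx":-0.3,"ty":-0.2,"tz":1,"spin":0},{"grip":-1,"tx":-0.28,"ty":-0.13,"tz":1,"spin":0},{"grip":-1,"tx":0,"ty":0,"tz":1,"spin":0},{"grip":-1,"tx":0,"ty":0,"tz":0.7,"spin":0},{"grip":-1,"tx":0,"ty":0,"tz":0,"spin":0},{"grip":-1,"tx":0,"ty":0,"tz":0,"spin":0},{"grip":-1,"tx":0,"ty":0,"tz":0,"spin":0}]' >/dev/null
python3 -c "from h import *;rep(13,.0755)"
```

```text
t 3.45 tcp [ 0.6233 -0.1884  0.0846] hd 154.0 run mm [-69.8 -92.8] F [1.12 0.75 0.35] open 0.0 tilt [ 0.  0. -1.] q7 1.12
 to s 13 tool shift cm [ 0.08 -0.02  0.91] spin -0.0
```

```bash
python3 -m creep '[{"grip":-1,"tx":0.02,"ty":0,"tz":0.3,"spin":0},{"grip":-1,"tx":0,"ty":0,"tz":0.25,"spin":0},{"grip":-1,"tx":0,"ty":0,"tz":0.15,"spin":0},{"grip":-1,"tx":0,"ty":0,"tz":0.1,"spin":0},{"grip":-1,"tx":0,"ty":0,"tz":0,"spin":0},{"grip":-1,"tx":0,"ty":0,"tz":0,"spin":0}]' >/dev/null
python3 -c "from h import *;rep(13,.0755)"
python3 -m creep '[{"grip":-1,"tx":0,"ty":0,"tz":0.05,"spin":0},{"grip":-1,"tx":0,"ty":0,"tz":0,"spin":0},{"grip":-1,"tx":0,"ty":0,"tz":0,"spin":0}]' >/dev/null
python3 -c "from h import *;rep(13,.0755)"
```

```text
t 3.95 tcp [ 0.623  -0.1884  0.0763] hd 154.0 run mm [-70.  -92.5] F [-0.22 -0.42  0.81] open 0.0 tilt [-0.  0. -1.] q7 1.12
 to s 13 tool shift cm [0.05 0.   0.08] spin -0.0
t 4.2 tcp [ 0.623  -0.1884  0.0759] hd 154.0 run mm [-70.  -92.5] F [ 0.15 -0.66  0.77] open 0.01 tilt [ 0.  0. -1.] q7 1.12
 to s 13 tool shift cm [ 0.05 -0.    0.04] spin -0.0
```

```bash
python3 -m creep '[{"grip":-1,"tx":0,"ty":0,"tz":0.06,"spin":0},{"grip":-1,"tx":0,"ty":0,"tz":0,"spin":0},{"grip":-1,"tx":0,"ty":0,"tz":0,"spin":0}]' >/dev/null
python3 -c "from h import *;rep()"
python3 -m creep '[{"grip":-1,"tx":0,"ty":0,"tz":0.05,"spin":0},{"grip":-1,"tx":0,"ty":0,"tz":0,"spin":0},{"grip":-1,"tx":0,"ty":0,"tz":0,"spin":0}]' >/dev/null
python3 -c "from h import *;rep()"
```

```text
t 4.45 tcp [ 0.623  -0.1884  0.0753] hd 154.0 run mm [-70.  -92.5] F [-0.42  0.38  0.2 ] open 0.01 tilt [ 0.  0. -1.] q7 1.12
t 4.7 tcp [ 0.623  -0.1884  0.0751] hd 154.0 run mm [-70.  -92.6] F [-0.92  0.46  2.65] open 0.01 tilt [ 0. -0. -1.] q7 1.12
```

```bash
python3 -m creep '[{"grip":-1,"tx":0,"ty":0,"tz":0.03,"spin":0},{"grip":-1,"tx":0.2,"ty":0,"tz":0,"spin":0},{"grip":-1,"tx":0.3,"ty":0,"tz":0,"spin":0},{"grip":-1,"tx":0.3,"ty":0,"tz":0,"spin":0},{"grip":-1,"tx":0.3,"ty":0,"tz":0,"spin":0},{"grip":-1,"tx":0.3,"ty":0,"tz":0,"spin":0},{"grip":-1,"tx":0.3,"ty":0,"tz":0,"spin":0}]'
python3 -c "from h import *;rep([50,105])"
```

```text
clock: 5.28
tool_pos: [0.608, -0.1809, 0.0748]
eef_rot: [0.225, 0.974, 0.0, 0.001]
contact_force: [3.1, -0.4, 3.6]
opening: 0.007
finger_force: 1.8
t 5.28 tcp [ 0.608  -0.1809  0.0748] hd 154.0 run mm [-69.8 -75.8] F [ 3.09 -0.43  3.59] open 0.01 tilt [ 0.001 -0.    -1.   ] q7 1.1
 to s 50 tool shift cm [ 2.08 -0.02 -0.  ] spin -0.0
 to s 105 tool shift cm [ 7.58 -0.02 -0.01] spin -0.0
```

```bash
python3 -m creep '[{"grip":-1,"tx":0.3,"ty":0,"tz":0,"spin":0},{"grip":-1,"tx":0.3,"ty":0,"tz":0,"spin":0},{"grip":-1,"tx":0.3,"ty":0,"tz":0,"spin":0},{"grip":-1,"tx":0.3,"ty":0,"tz":0,"spin":0},{"grip":-1,"tx":0.3,"ty":0,"tz":0,"spin":0},{"grip":-1,"tx":0.3,"ty":0,"tz":0,"spin":0},{"grip":-1,"tx":0.3,"ty":0,"tz":0,"spin":0},{"grip":-1,"tx":0.3,"ty":0,"tz":0,"spin":0}]'>/dev/null
python3 -c "from h import *;rep([105])"
```

```text
t 5.95 tcp [ 0.586  -0.1704  0.0746] hd 154.0 run mm [-70.  -51.4] F [ 3.09 -1.4   4.08] open 0.0 tilt [ 0. -0. -1.] q7 1.08
 to s 105 tool shift cm [ 5.14 -0.01 -0.  ] spin -0.0
```

```bash
python3 -m creep '[{"grip":-1,"tx":0.32,"ty":0,"tz":-0.01,"spin":0},{"grip":-1,"tx":0.32,"ty":0,"tz":0,"spin":0},{"grip":-1,"tx":0.32,"ty":0,"tz":0,"spin":0},{"grip":-1,"tx":0.32,"ty":0,"tz":0,"spin":0},{"grip":-1,"tx":0.32,"ty":0,"tz":0,"spin":0},{"grip":-1,"tx":0.32,"ty":0,"tz":0,"spin":0},{"grip":-1,"tx":0.32,"ty":0,"tz":0,"spin":0},{"grip":-1,"tx":0.32,"ty":0,"tz":0,"spin":0}]'>/dev/null
python3 -c "from h import *;rep([105])"
```

```text
t 6.62 tcp [ 0.5628 -0.1591  0.0746] hd 154.0 run mm [-70.  -25.6] F [ 2.71 -2.09  4.34] open 0.0 tilt [-0.  0. -1.] q7 1.06
 to s 105 tool shift cm [ 2.56 -0.    0.  ] spin -0.0
```

```bash
python3 -m creep '[{"grip":-1,"tx":0.32,"ty":0,"tz":-0.01,"spin":0},{"grip":-1,"tx":0.32,"ty":0,"tz":-0.01,"spin":0},{"grip":-1,"tx":0.32,"ty":0,"tz":0,"spin":0},{"grip":-1,"tx":0.32,"ty":0,"tz":0,"spin":0},{"grip":-1,"tx":0.32,"ty":0,"tz":0,"spin":0},{"grip":-1,"tx":0.32,"ty":0,"tz":0,"spin":0},{"grip":-1,"tx":0.32,"ty":0,"tz":0,"spin":0},{"grip":-1,"tx":0.32,"ty":0,"tz":0,"spin":0}]'>/dev/null
python3 -c "from h import *;rep([105,130,215])"
```

```text
t 7.28 tcp [ 0.5397 -0.1479  0.0747] hd 154.0 run mm [-70.    0.1] F [ 2.56 -1.39  4.04] open 0.0 tilt [-0.  0. -1.] q7 1.04
 to s 105 tool shift cm [-0.01  0.   -0.  ] spin -0.0
 to s 130 tool shift cm [2.44 0.44 0.  ] spin 20.4
 to s 215 tool shift cm [6.99 7.   0.  ] spin 90.0
```

```bash
python3 -m creep '[{"grip":-1,"tx":0.34,"ty":0.01,"tz":0,"spin":2.8},{"grip":-1,"tx":0.34,"ty":0.01,"tz":0,"spin":2.8},{"grip":-1,"tx":0.34,"ty":0.01,"tz":0,"spin":2.8},{"grip":-1,"tx":0.34,"ty":0.01,"tz":0,"spin":2.8},{"grip":-1,"tx":0.34,"ty":0.01,"tz":0,"spin":2.8},{"grip":-1,"tx":0.34,"ty":0.01,"tz":0,"spin":2.8},{"grip":-1,"tx":0.34,"ty":0.01,"tz":0,"spin":2.8},{"grip":-1,"tx":0.34,"ty":0.01,"tz":0,"spin":2.8}]'>/dev/null
python3 -c "from h import *;rep([132,160])"
```

```text
t 7.95 tcp [ 0.5179 -0.1319  0.0747] hd 131.4 run mm [-65.2  26.7] F [ 2.4  -2.48  2.71] open 0.0 tilt [-0.001 -0.001 -1.   ] q7 0.78
 to s 132 tool shift cm [-0.02  0.04 -0.  ] spin -0.5
 to s 160 tool shift cm [ 2.71  0.57 -0.  ] spin 22.4
```

```bash
python3 -m creep '[{"grip":-1,"tx":0.34,"ty":0.02,"tz":0.01,"spin":2.8},{"grip":-1,"tx":0.34,"ty":0.02,"tz":0,"spin":2.8},{"grip":-1,"tx":0.34,"ty":0.02,"tz":0,"spin":2.8},{"grip":-1,"tx":0.34,"ty":0.01,"tz":0,"spin":2.8},{"grip":-1,"tx":0.34,"ty":0.01,"tz":0,"spin":2.8},{"grip":-1,"tx":0.34,"ty":0.01,"tz":0,"spin":2.8},{"grip":-1,"tx":0.34,"ty":0.01,"tz":0,"spin":2.8},{"grip":-1,"tx":0.34,"ty":0.01,"tz":0,"spin":2.8}]'>/dev/null
python3 -c "from h import *;rep([159.5,187])"
```

```text
t 8.62 tcp [ 0.5041 -0.1088  0.0746] hd 108.9 run mm [-50.5  49.2] F [ 1.21 -3.32  4.63] open 0.0 tilt [-0.002 -0.001 -1.   ] q7 0.54
 to s 159.5 tool shift cm [ 0.04  0.05 -0.  ] spin -0.4
 to s 187.0 tool shift cm [ 2.73  0.56 -0.  ] spin 22.1
```

```bash
python3 -m creep '[{"grip":-1,"tx":0.34,"ty":0.03,"tz":-0.01,"spin":2.8},{"grip":-1,"tx":0.34,"ty":0.03,"tz":0,"spin":2.8},{"grip":-1,"tx":0.34,"ty":0.02,"tz":0,"spin":2.8},{"grip":-1,"tx":0.34,"ty":0.01,"tz":0,"spin":2.8},{"grip":-1,"tx":0.34,"ty":0.01,"tz":0,"spin":2.8},{"grip":-1,"tx":0.34,"ty":0.01,"tz":0,"spin":2.8},{"grip":-1,"tx":0.34,"ty":0.01,"tz":0,"spin":2.8},{"grip":-1,"tx":0.34,"ty":0.01,"tz":0,"spin":2.8}]'>/dev/null
python3 -c "from h import *;rep([186.5,215])"
```

```text
t 9.28 tcp [ 0.5002 -0.082   0.0746] hd 86.5 run mm [-28.2  64.5] F [-0.34 -3.64  4.15] open 0.0 tilt [-0.003 -0.001 -1.   ] q7 0.3
 to s 186.5 tool shift cm [ 0.04  0.04 -0.  ] spin -0.8
 to s 215.0 tool shift cm [ 2.82  0.57 -0.01] spin 22.5
```

```bash
python3 -m creep '[{"grip":-1,"tx":0.35,"ty":0.03,"tz":0,"spin":2.8},{"grip":-1,"tx":0.35,"ty":0.03,"tz":0,"spin":2.8},{"grip":-1,"tx":0.35,"ty":0.02,"tz":0,"spin":2.8},{"grip":-1,"tx":0.35,"ty":0.01,"tz":0,"spin":2.8},{"grip":-1,"tx":0.35,"ty":0.01,"tz":0,"spin":2.8},{"grip":-1,"tx":0.35,"ty":0.01,"tz":0,"spin":2.8},{"grip":-1,"tx":0.35,"ty":0.01,"tz":0,"spin":2.8},{"grip":-1,"tx":0.35,"ty":0.01,"tz":0,"spin":2.8}]'>/dev/null
python3 -c "from h import *;rep([250,308])"
```

```text
t 9.95 tcp [ 0.5068 -0.0553  0.0745] hd 64.1 run mm [-1.2 70.2] F [-1.46 -3.1   5.25] open 0.01 tilt [-0.005 -0.001 -1.   ] q7 0.05
 to s 250 tool shift cm [ 3.63  0.03 -0.01] spin 0.1
 to s 308 tool shift cm [ 9.43  0.04 -0.03] spin 0.1
```

```bash
python3 -m creep '[{"grip":-1,"tx":0.35,"ty":0.01,"tz":-0.02,"spin":0},{"grip":-1,"tx":0.35,"ty":0.01,"tz":-0.01,"spin":0},{"grip":-1,"tx":0.35,"ty":0,"tz":0,"spin":0},{"grip":-1,"tx":0.35,"ty":0,"tz":0,"spin":0},{"grip":-1,"tx":0.35,"ty":0,"tz":0,"spin":0},{"grip":-1,"tx":0.35,"ty":0,"tz":0,"spin":0},{"grip":-1,"tx":0.35,"ty":0,"tz":0,"spin":0},{"grip":-1,"tx":0.35,"ty":0,"tz":0,"spin":0}]'>/dev/null
python3 -c "from h import *;rep([308])"
```

```text
t 10.62 tcp [ 0.5222 -0.0284  0.075 ] hd 64.4 run mm [29.7 68.2] F [-0.95 -2.02  2.41] open 0.0 tilt [-0.  0. -1.] q7 0.01
 to s 308 tool shift cm [ 6.34 -0.14  0.  ] spin 0.4
```

```bash
python3 -m creep '[{"grip":-1,"tx":0.35,"ty":-0.05,"tz":0.01,"spin":0.4},{"grip":-1,"tx":0.35,"ty":-0.05,"tz":0.01,"spin":0},{"grip":-1,"tx":0.35,"ty":-0.05,"tz":0,"spin":0},{"grip":-1,"tx":0.35,"ty":0,"tz":0,"spin":0},{"grip":-1,"tx":0.35,"ty":0,"tz":0,"spin":0},{"grip":-1,"tx":0.35,"ty":0,"tz":0,"spin":0},{"grip":-1,"tx":0.35,"ty":0,"tz":0,"spin":0},{"grip":-1,"tx":0.35,"ty":0,"tz":0,"spin":0}]'>/dev/null
python3 -c "from h import *;rep([308])"
```

```text
t 11.28 tcp [ 0.533  -0.0029  0.0749] hd 64.0 run mm [57.3 69.7] F [ 0.17 -2.64  2.23] open 0.01 tilt [-0.  0. -1.] q7 -0.03
 to s 308 tool shift cm [ 3.57 -0.03 -0.  ] spin -0.0
```

```bash
python3 -m creep '[{"grip":-1,"tx":0.33,"ty":-0.02,"tz":0.01,"spin":0},{"grip":-1,"tx":0.33,"ty":0,"tz":0.01,"spin":0},{"grip":-1,"tx":0.33,"ty":0,"tz":0,"spin":0},{"grip":-1,"tx":0.33,"ty":0,"tz":0,"spin":0},{"grip":-1,"tx":0.33,"ty":0,"tz":0,"spin":0},{"grip":-1,"tx":0.33,"ty":0,"tz":0,"spin":0},{"grip":-1,"tx":0.33,"ty":0,"tz":0,"spin":0}]'>/dev/null
python3 -c "from h import *;rep([308])"
```

```text
t 11.87 tcp [0.543  0.018  0.0747] hd 64.0 run mm [80.5 69.8] F [-1.53 -2.48  3.1 ] open 0.0 tilt [-0.  0. -1.] q7 -0.07
 to s 308 tool shift cm [ 1.26 -0.02 -0.  ] spin -0.0
```

```bash
python3 -m creep '[{"grip":-1,"tx":0.3,"ty":-0.01,"tz":0,"spin":0},{"grip":-1,"tx":0.3,"ty":0,"tz":0,"spin":0},{"grip":-1,"tx":0.3,"ty":0,"tz":0,"spin":0},{"grip":-1,"tx":0.25,"ty":0,"tz":0,"spin":0},{"grip":-1,"tx":0.15,"ty":0,"tz":0,"spin":0},{"grip":-1,"tx":0,"ty":0,"tz":0,"spin":0}]'>/dev/null
python3 -c "from h import *;rep([309])"
```

```text
t 12.37 tcp [0.5487 0.0301 0.0747] hd 64.0 run mm [93.9 70. ] F [-0.09 -1.87  3.49] open 0.0 tilt [ 0.     0.001 -1.   ] q7 -0.09
 to s 309 tool shift cm [ 0.02 -0.    0.  ] spin 0.0
```

Finger is at the elbow end, with light contact held to the finish. Now I lift straight up and take the hand away.

```bash
python3 -m creep '[{"grip":-1,"tx":0,"ty":0,"tz":-0.5,"spin":0},{"grip":-1,"tx":0,"ty":0,"tz":-1.5,"spin":0},{"grip":-1,"tx":0,"ty":0,"tz":-2.5,"spin":0},{"grip":-1,"tx":0,"ty":0,"tz":-3,"spin":0},{"grip":-1,"tx":0,"ty":0,"tz":-3,"spin":0},{"grip":-1,"tx":0,"ty":0,"tz":-3,"spin":0},{"grip":-1,"tx":0.5,"ty":-1.5,"tz":-2,"spin":0},{"grip":-1,"tx":1,"ty":-2.5,"tz":-1,"spin":0}]'>/dev/null
python3 -m creep '[{"grip":-1,"tx":2,"ty":-2,"tz":0,"spin":0},{"grip":-1,"tx":2.5,"ty":-2,"tz":0,"spin":0},{"grip":-1,"tx":2.5,"ty":-2,"tz":0,"spin":0},{"grip":-1,"tx":2.5,"ty":-2,"tz":0,"spin":0},{"grip":-1,"tx":2,"ty":-1,"tz":0,"spin":0},{"grip":-1,"tx":1,"ty":-0.5,"tz":0,"spin":0},{"grip":-1,"tx":0,"ty":0,"tz":0,"spin":0},{"grip":-1,"tx":0,"ty":0,"tz":0,"spin":0}]'>/dev/null
python3 -c "
from h import *;rep()
p,d=optics.snapshot('top');a=np.load('top0.npz')['p'];b=slice(120,270),slice(215,415)
cv2.imwrite('pics/end.png',np.vstack([cv2.resize(q[b],None,fx=2,fy=2) for q in(a,p)])[:,:,::-1])"
```

```text
t 13.7 tcp [0.4887 0.214  0.2397] hd 64.0 run mm [232.8 204.6] F [ 0.17 -0.97  0.82] open 0.0 tilt [ 0.    -0.001 -1.   ] q7 -0.51
```

View pics/end.png

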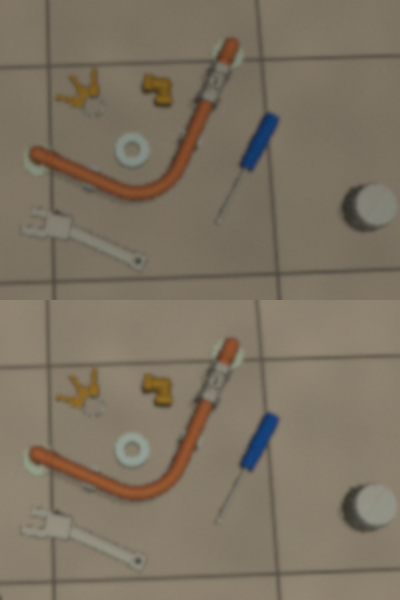

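The before (top) and after (bottom) crops match: the spanner (85,540), screwdriver (250,465), tape (132,449), fitting, keys and tin are all in place, and the hand is clear.

```bash
python3 -c "
from plant import workorder;print(workorder.finish_job())"
```

```text
the job is handed in; nothing more can be done
None
```

The closed fingertips were run along the top of the pipe from about 12 mm past the valve nut, round the bend to the elbow end. Upward force readings were about 2–5 N, nothing lying about was moved, and the hand was clear when I handed in at about 14 s; no verdict came back.

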